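Clamp the setting ring with the torque knob

TASK

Lay the knurled steel setting ring flat in the nest of the clamp fixture and let go of it; then turn the fixture's round knob clockwise (seen from above) until you feel its clutch click, so that the jaw holds the ring against the V stop at the set force. Stop at that click: the clutch slips only one notch and is then solid, and turning on would over-squeeze the ring. Leave the small gold ring and the pen alone.

Things in the scene. Friction and masses are not known exactly. Their poses are not given: they have to be found in the camera images.
- ring_mid (a point): Centre (half-way up) of the loose setting ring: plain knurled steel ring, outside diameter 54 mm, bore about 29 mm, 18 mm tall, 0.24 kg, lying flat on the desk (its centre 9 mm up). z is the ring's axis. The only ring of this size; the gold cage rings are much smaller.
- ring: The same setting ring; origin at the centre of its underside.
- fixture: Clamp fixture, screwed to the desk: bed plate 190 x 90 x 12 mm, origin at the centre of its underside. Its +x is the clamping direction. At x -76 to -20 mm a grey housing, 58 mm wide, top 40 mm up, with the knob on top; at x 52 to 84 mm a 120-degree V stop, 64 mm wide, 26 mm up, open towards -x; between them the jaw, 42 mm wide, top 29 mm up, moving to +x, between low guides.
- nest (a point): Where the ring's centre (half-way up) is when it lies flat on the bed and touches both V faces: 35 mm along +x of the fixture's origin, 21 mm above the desk. Axes as the fixture's. The open jaw leaves 9 to 16 mm of room towards -x: lay the ring about 5 mm short of here and the jaw pushes it home. The +-y sides of the ring are free for fingers.
- v_stop: The steel V stop: two faces, each 27 mm long and 14 mm high, open towards the fixture's -x at 120 degrees. Origin on the bed right under the nest point; axes as the fixture's.
- knob_grip (a point): On the axis of the round knurled knob, at a good height to grip, 65 mm above the desk, 48 mm along -x of the fixture's origin. The knob is 44 to 46 mm in diameter, from 50 to 76 mm up; vertical axis; grip it from above at any yaw, with 35 N or so. Clockwise from above closes the jaw. The turn needed in all is 1.2 to 3.0 rad (jaw opening and play differ); several grips may be used.
- knob: The knob; z up. First 0 to 1 rad of play, then about 0.2 N m drives the jaw (11 mm/rad). With the ring home the torque climbs by 0.5 to 0.6 N m per rad to 0.4 N m, then drops at once by 0.1 or more: the click. It is back at 0.4 about 0.15 rad later, now solid: near 0.5 N m the ring is overloaded. Let go, the knob springs back up to 0.4 rad; the jaw stays, pressing with 16 N.
- cage_ring: Bystander: small gold bearing ring, 31 mm wide, 9 mm tall, loose.
- pen: Bystander: marker pen, 112 mm long, loose.
Not all that is in view belongs to the job. There is more than one size of the fixture; the job needs the largest. Several things look just like the ring: the one meant starts nearest to the robot's base.

How it is judged:
By the outcome, as a careful person would: the job done as asked, in the order asked, and still so for the second after the job is handed in, with the robot touching nothing.
It also fails if it takes over 72 s, if anything falls off the work surface, if the arm or the gripper's body presses on something with over 40 N, if the wrist force passes 120 N, or if a joint passes its speed limit or range.

ROBOT

A 6-joint arm with a two-finger parallel gripper is mounted at the origin on a cart in front of the work surface, level with it; the furniture and walls round the work are solid. World frame = base frame: x ahead of the robot, y to its left, z up, the work surface at z = 0. Lengths are in m, angles in rad, forces in N, time in s.
With the tool pointing down it reaches from about 0.35 to 0.725 m from the base axis. Payload 6 kg.
Tool frame: the origin (TCP) lies midway between the tips of the shut fingers; the grasp point (between the pads) lies r.tcp_to_grasp behind it (r.tcp_to_grasp is the distance from the TCP to the grasp point, in m); z points along the fingers, y is the direction in which the jaws open and shut (so a half turn about z gives the same grasp; the last joint's range is limited). The gripper opens to 85 mm and grips with 20 to 120 N. Pads are 22 mm wide; open, the fingers measure 114 mm over their backs; the gripper's body (76 mm by 85 mm) begins 54 mm behind the grasp point. The pads swing forward as they close: fully open they stand 13 mm farther back than shut.
Start: joints at [-0.912, 0.04, 0.085, 0, -1.615, -0.334], TCP at [0.191, -0.569, 0.231] pointing down, gripper open.
Joint ranges: [-2.56, 2.56], [-1.29, 2.01], [-1.08, 1.49], [-3.29, 1.98], [-2.81, -0.18], [-2.99, 2.99]. Speed limits (rad/s): [2.57, 2.57, 3.01, 3.14, 3.14, 3.14].

INTERFACE

Orientations are given as a 3x3 rotation matrix whose columns are the frame's x, y, z axes.
In Python, from station import r gives the robot as it stands. The module is installed in compiled form; this text tells all that it offers.
- The arm moves only by the tool drive_tool, never from a script. Its argument "plan" is a list of rows, each a list of 7 numbers: the finger opening in mm, from 0 to 85.4, then the shift along the tool's x, y, z in units of 0.2 m (1.0 is 0.2 m), then the turn, a rotation vector about the tool's x, y, z in units of pi rad (1.0 is pi rad). In form: [[grip, x, y, z, wx, wy, wz], ...]. A call has 1 to 12 rows; each row is the pose to reach, as a shift and turn from the pose commanded when the call began, along the tool's axes at that moment, turning the shorter way round; what a row does not reach only later rows make up. A row lasts 1/12 s, in which the tool goes at most 41.7 mm and 7.16 degrees, less where a joint would pass 70% of its speed; a pose out of reach is approached as far as the arm can. A call with a number of a shift or a turn outside -1 to 1 is refused whole. A call with a gripper value outside its range is refused whole. The fingers move at their own pace and stop on an object; the grip force is fixed at half the most. Time passes only in rows, so rows that repeat a pose let the fingers close. It gives the time, the measured TCP pose, the force and the opening at its end, in the units of the state.
- r.observe(): the state, without advancing time (a new reading comes with each control period).
- r.get_image(name): name is "scene" or "top"; returns (picture, depth): 480x640x3 uint8, red, green, blue; 480x640 float32, m along the optical axis (not along the pixel's ray), 0 where there is no reading.
- r.camera_model(name): a dict with "fx", "fy", "cx", "cy" (pixels), "k1" (the pictures are not rectified: a ray, as slopes to the right and down, at radius r is drawn at 1 + k1 r^2 times it, then the intrinsics apply), "position" and "attitude" of the camera in the world. Camera axes: x right, y down, z forward; pixel columns grow to the right and rows downward; lengths in m; the calibration is good to about 2 mm. A picture is of the moment at which its call begins. camera_model takes no time and is no camera call.
- r.hand_in(): hands the job in, once; it reports no verdict.
The state is a dict: "time_s": time; "joints": joint angles; "qvel": joint speeds; "joint_torque": joint torques, N m; "tcp_pos": TCP position; "orientation": TCP orientation; "wrist_force": force on the tool from outside, world axes, zero at the start; "wrist_torque": the same for the moment, N m; "width": finger opening in m.
Only numpy, scipy, OpenCV 4.12 (cv2) and the standard library are available. Lean on these libraries where they do the work, as an engineer would, in place of code of your own. Each camera call takes 0.05 s, during which the arm holds its last target.

## Working session

There is one attempt and no reset: what is moved stays moved. The work goes in short steps, Python scripts to look and compute and a tool call to move; the robot and the scene stay as the last step left them, time stands still between calls to the robot, and variables do not carry over. Pictures are saved under pics/ and viewed, and the job is handed in when it is done.

Besides the shell and the picture viewer there is one more tool, called after "Request:" as name(argument=value, ...) on one line, values as JSON. drive_tool: Moves the arm, as the interface text tells. Its arguments: {"type":"object","properties":{"plan":{"type":"array"}},"required":["plan"]}

```bash
mkdir -p pics; python3 - <<'E'
from station import r
import cv2,numpy as np
s=r.observe()
for k,v in s.items(): print(k,np.round(v,4).tolist())
print(r.tcp_to_grasp)
for n in("scene","top"):
    p,d=r.get_image(n); cv2.imwrite(f"pics/{n}0.png",p[:,:,::-1]); np.save(f"{n}_d.npy",d); np.save(f"{n}_p.npy",p)
    print(n,r.camera_model(n))
E
```

```text
time_s 0.0
joints [-0.9123, 0.0408, 0.0838, -0.0005, -1.6155, -0.3337]
qvel [0.0004, -0.0023, -0.0012, -0.0021, -0.0012, 0.0001]
joint_torque [-0.002, -36.8201, 34.7412, 6.9322, -0.0053, 0.0]
tcp_pos [0.1914, -0.5683, 0.2303]
orientation [[-0.9477, -0.3191, -0.0007], [-0.3191, 0.9477, 0.0016], [0.0001, 0.0017, -1.0]]
wrist_force [1.0792, 0.1523, -0.9454]
wrist_torque [-0.0051, -0.0719, -0.0188]
width 0.0851
0.0187
scene {'fx': 447.107110993675, 'fy': 447.107110993675, 'cx': 323.9004461581997, 'cy': 237.96758038963296, 'k1': -0.10749464293451685, 'position': array([0.23056348, 0.48117953, 0.84444796]), 'attitude': array([[-0.8982858 , -0.31534711,  0.30600461],
       [-0.43901571,  0.67363789, -0.59453948],
       [-0.01864999, -0.66840721, -0.74356169]])}
top {'fx': 570.6354808009268, 'fy': 570.6354808009268, 'cx': 310.03401590372596, 'cy': 241.91933890820192, 'k1': -0.046282796315314415, 'position': array([ 0.39062561, -0.11370868,  1.10786563]), 'attitude': array([[-0.02111348, -0.98710474,  0.1586772 ],
       [-0.99972876,  0.02240526,  0.00635624],
       [-0.00982948, -0.15849996, -0.98731005]])}
```

View pics/top0.png

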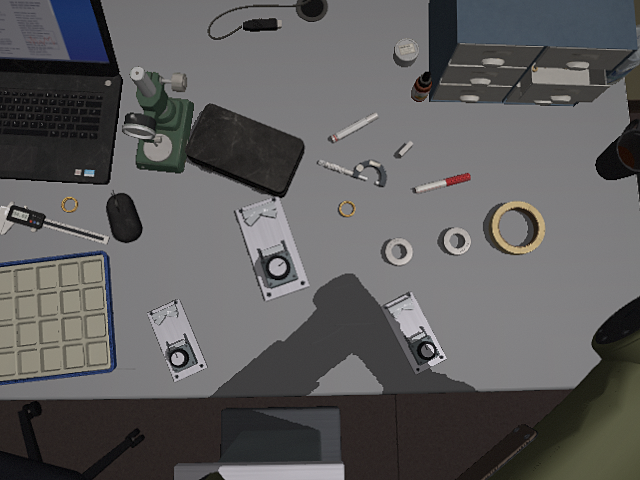

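View pics/scene0.png

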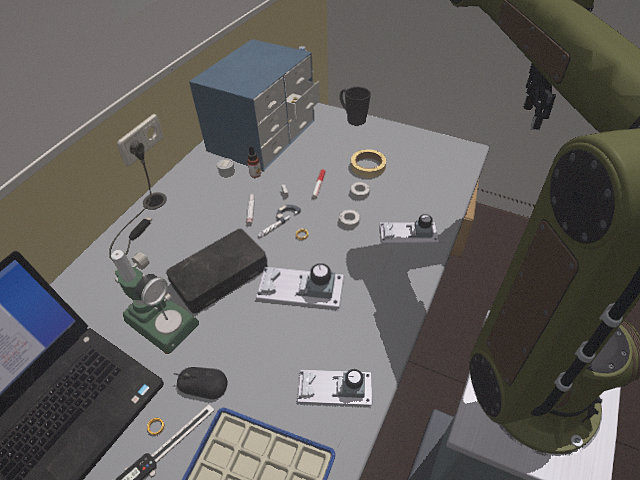

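The top view shows the largest fixture with its knob at (277,267) and V stop at (262,210). There are ring candidates at (398,251) and (456,241), and the pen is at (442,183). The gold rings are at (347,209) and (69,204). Next I'll measure these.

```bash
cat > h.py <<'E'
import numpy as np,cv2
from station import r
def ray(n,uv):
    c=r.camera_model(n);K=np.array([[c['fx'],0,c['cx']],[0,c['fy'],c['cy']],[0,0,1]])
    u=cv2.undistortPoints(np.array(uv,float).reshape(-1,1,2),K,np.array([c['k1'],0,0,0.])).reshape(-1,2)
    return c['position'],np.c_[u,np.ones(len(u))]@c['attitude'].T
def plane(n,uv,z):
    o,d=ray(n,uv); return o+d*((z-o[2])/d[:,2])[:,None]
def proj(n,P):
    c=r.camera_model(n);K=np.array([[c['fx'],0,c['cx']],[0,c['fy'],c['cy']],[0,0,1]])
    R=c['attitude'].T; t=-R@c['position']
    return cv2.projectPoints(np.array(P,float).reshape(-1,1,3),cv2.Rodrigues(R)[0],t,K,np.array([c['k1'],0,0,0.]))[0].reshape(-1,2)
E
python3 - <<'E'
from h import *
p=np.load('top_p.npy');d=np.load('top_d.npy')
for n,uv in dict(r1=(398,251),r2=(456,241),gold=(347,209),knob=(277,267)).items():
    w=plane('top',[uv],0.018)[0]; print(n,w.round(4),np.hypot(*w[:2]))
def crop(n,u0,v0,u1,v1,k):
    im=np.load(n+'_p.npy')[v0:v1,u0:u1,::-1]; cv2.imwrite(f'pics/{n}c{u0}.png',cv2.resize(im,None,fx=k,fy=k,interpolation=cv2.INTER_CUBIC))
crop('top',220,190,320,310,5)
crop('top',370,215,490,275,6)
crop('scene',240,250,360,320,6)
crop('scene',330,170,380,240,8)
E
```

```text
r1 [ 0.5442 -0.2759  0.018 ] 0.6101636945062002
r2 [ 0.5612 -0.3893  0.018 ] 0.6829597969628249
gold [ 0.6292 -0.1802  0.018 ] 0.6545106312517683
knob [ 0.5184 -0.0422  0.018 ] 0.5201150225186082
```

View pics/topc220.png

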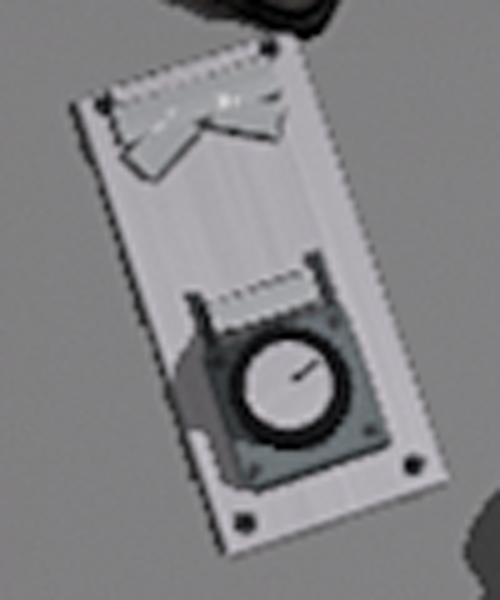

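View pics/topc370.png

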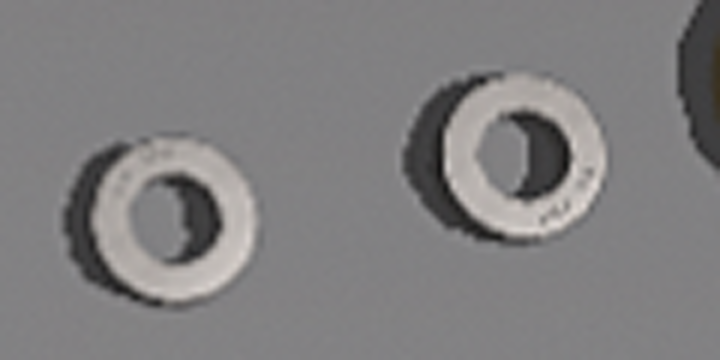

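View pics/scenec240.png

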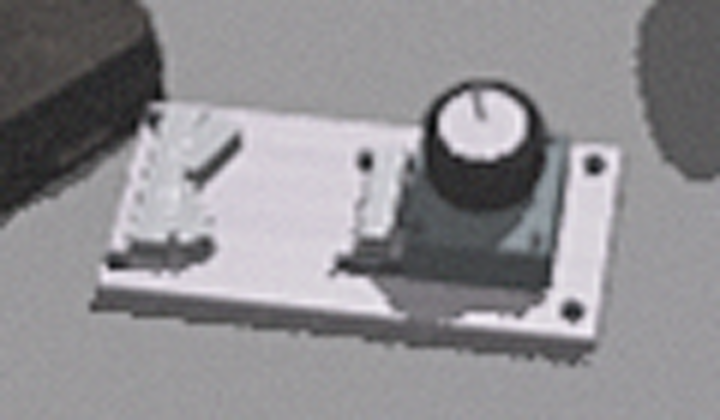

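View pics/scenec330.png

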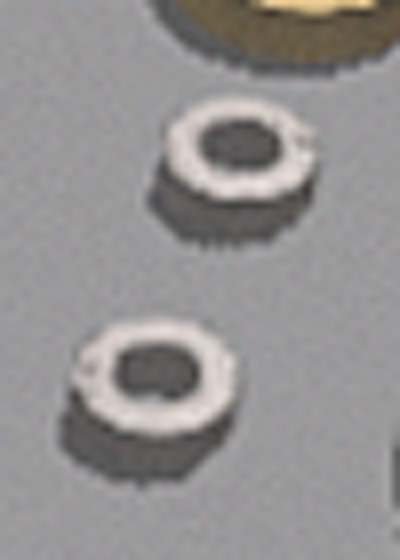

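```bash
cat > m.py <<'E'
from h import *
def big(m): 
    c,_=cv2.findContours(m,cv2.RETR_EXTERNAL,cv2.CHAIN_APPROX_NONE); return max(c,key=cv2.contourArea)
def sub(p,u0,v0,u1,v1,t):
    g=p.astype(float).min(2); m=np.zeros(g.shape,np.uint8); m[v0:v1,u0:u1]=(g[v0:v1,u0:u1]>t)*255
    return m
def circ(P): 
    A=np.c_[2*P[:,:2],np.ones(len(P))]; b=(P[:,:2]**2).sum(1); s=np.linalg.lstsq(A,b,rcond=None)[0]
    return s[:2],np.sqrt(s[2]+s[:2]@s[:2])
E
python3 - <<'E'
from m import *
for n,boxes in dict(top=dict(ring=(375,232,420,272,165),ring2=(438,222,475,262,165),cap=(265,254,290,281,150),bed=(225,190,320,310,165)),scene=dict(ring=(330,205,365,232,165),cap=(305,262,335,283,150),bed=(250,260,350,312,165))).items():
    p=np.load(n+'_p.npy')
    for k,b in boxes.items():
        c=big(sub(p,*b))[:,0,:].astype(float)
        z=dict(ring=.018,ring2=.018,cap=.076,bed=.012)[k]
        P=plane(n,c,z)
        if k!='bed': print(n,k,len(c),*circ(P))
        else:
            rc=cv2.minAreaRect((P[:,:2]*1000).astype(np.float32)); print(n,k,rc,cv2.boxPoints(rc).tolist())
E
```

```text
top ring 116 [ 0.54215789 -0.27924316] 0.020436655074629564
top ring2 90 [ 0.560397   -0.39121871] 0.023480718501089428
top cap 56 [ 0.51212819 -0.04611388] 0.012966873957283109
top bed ((557.801025390625, -32.09088897705078), (185.73529052734375, 86.89862823486328), 17.80815315246582) [[456.09490966796875, -19.125192642211914], [482.67120361328125, -101.86016082763672], [659.5071411132812, -45.05658721923828], [632.9308471679688, 37.678382873535156]]
scene ring 51 [ 0.54423505 -0.27582337] 0.02428180734903587
scene cap 108 [ 0.51218787 -0.04013997] 0.031556810920308105
scene bed ((593.89306640625, -18.848548889160156), (116.14376831054688, 89.36986541748047), 18.135055541992188) [[524.7973022460938, 5.541345596313477], [552.6144409179688, -79.38911437988281], [662.9888305664062, -43.238441467285156], [635.1716918945312, 41.6920166015625]]
```

```bash
python3 - <<'E'
from m import *
for n,boxes in dict(top=dict(ring=(375,232,420,272),cap=(265,254,290,281)),scene=dict(ring=(330,205,365,232),cap=(305,262,333,281),)).items():
    p=np.load(n+'_p.npy')
    for k,b in boxes.items():
      for t in (150,165,175,185):
        c=cv2.convexHull(big(sub(p,*b,t)))[:,0,:].astype(float)
        P=plane(n,c,dict(ring=.018,cap=.076)[k])
        e=cv2.fitEllipse(c.astype(np.float32)); w=plane(n,[e[0]],dict(ring=.018,cap=.076)[k])[0]
        print(n,k,t,len(c),*circ(P),np.round(e[0],2),w.round(4))
p=np.load('scene_p.npy')
for t in (165,180):
    m=sub(p,250,260,350,312,t); ys,xs=np.nonzero(m); h=cv2.convexHull(np.c_[xs,ys].astype(np.float32))[:,0]
    P=plane('scene',h,.012); print(cv2.minAreaRect((P[:,:2]*1000).astype(np.float32)))
E
```

```text
top ring 150 21 [ 0.54388642 -0.27789261] 0.025301453340975964 [399.01 251.16] [ 0.5438 -0.2779  0.018 ]
top ring 165 19 [ 0.54193378 -0.27935025] 0.023349927306195378 [399.99 252.25] [ 0.5417 -0.2797  0.018 ]
top ring 175 10 [ 0.54026535 -0.28028983] 0.021320119617963228 [402.92 255.  ] [ 0.5362 -0.2851  0.018 ]
top ring 185 7 [ 0.5344472 -0.2865925] 0.013022295490168463 [406.67 258.12] [ 0.53  -0.292  0.018]
top cap 150 15 [ 0.51255174 -0.04644705] 0.014632195732959126 [277.27 266.52] [ 0.5125 -0.0465  0.076 ]
top cap 165 16 [ 0.51209198 -0.04616585] 0.014218167757517754 [277.11 266.74] [ 0.5121 -0.0462  0.076 ]
top cap 175 9 [ 0.51156835 -0.04607427] 0.01321590452291419 [276.92 267.46] [ 0.5108 -0.0458  0.076 ]Traceback (most recent call last):
  File "<stdin>", line 8, in <module>
cv2.error: OpenCV(4.12.0) /io/opencv/modules/imgproc/src/shapedescr.cpp:361: error: (-201:Incorrect size of input array) There should be at least 5 points to fit the ellipse in function 'fitEllipseNoDirect'
```

```bash
python3 - <<'E'
from m import *
for n,boxes in dict(top=dict(ring=(375,232,420,272)),scene=dict(ring=(330,205,365,232),cap=(305,262,333,281),)).items():
    p=np.load(n+'_p.npy')
    for k,b in boxes.items():
      for t in (135,140,145,150,165):
        c=cv2.convexHull(big(sub(p,*b,t)))[:,0,:].astype(float)
        P=plane(n,c,dict(ring=.018,cap=.076)[k])
        e=cv2.fitEllipse(c.astype(np.float32)); w=plane(n,[e[0]],dict(ring=.018,cap=.076)[k])[0]
        print(n,k,t,len(c),*circ(P),np.round(e[0],2),w.round(4))
p=np.load('scene_p.npy')
for t in (165,180):
    m=sub(p,250,260,350,312,t); ys,xs=np.nonzero(m); h=cv2.convexHull(np.c_[xs,ys].astype(np.float32))[:,0]
    P=plane('scene',h,.012); print(cv2.minAreaRect((P[:,:2]*1000).astype(np.float32)))
E
```

```text
top ring 135 18 [ 0.54414929 -0.27814082] 0.02603363932270793 [399.15 251.05] [ 0.544  -0.2782  0.018 ]
top ring 140 22 [ 0.54398165 -0.27803002] 0.02561799012166807 [399.08 251.14] [ 0.5439 -0.278   0.018 ]
top ring 145 22 [ 0.5440196  -0.27802102] 0.025521896027735635 [399.08 251.12] [ 0.5439 -0.278   0.018 ]
top ring 150 21 [ 0.54388642 -0.27789261] 0.025301453340975964 [399.01 251.16] [ 0.5438 -0.2779  0.018 ]
top ring 165 19 [ 0.54193378 -0.27935025] 0.023349927306195378 [399.99 252.25] [ 0.5417 -0.2797  0.018 ]Traceback (most recent call last):
  File "<stdin>", line 8, in <module>
cv2.error: OpenCV(4.12.0) /io/opencv/modules/imgproc/src/shapedescr.cpp:361: error: (-201:Incorrect size of input array) There should be at least 5 points to fit the ellipse in function 'fitEllipseNoDirect'
```

```bash
cat >> h.py <<'E'
def go(x,y,z,yaw=None):
    s=r.observe();R=np.array(s['orientation']);d=np.array([x,y,z])-s['tcp_pos']
    yy=np.arctan2(-R[0,1],R[1,1])
    print('shift units',(R.T@d/0.2).round(4),'mm',(d*1000).round(1),'yaw',round(yy,4), '' if yaw is None else 'wz %.4f'%(-(yaw-yy)/np.pi))
    print('t',s['time_s'],'tcp',np.round(s['tcp_pos'],4),'F',np.round(s['wrist_force'],1),'T',np.round(s['wrist_torque'],3),'w',round(s['width'],4),'q',np.round(s['joints'],2))
E
python3 - <<'E'
from h import *
go(.5442,-.277,.15,.313)
p=np.load('scene_p.npy')
for t in (165,180):
    m=sub=np.zeros(p.shape[:2],np.uint8); m[260:312,250:350]=p[260:312,250:350].min(2)>t
    ys,xs=np.nonzero(m); h=cv2.convexHull(np.c_[xs,ys].astype(np.float32))[:,0]
    P=plane('scene',h,.012); print(cv2.minAreaRect((P[:,:2]*1000).astype(np.float32)))
E
```

```text
shift units [-2.1364  0.817   0.4029] mm [352.8 291.3 -80.4] yaw 0.3248 wz 0.0037
t 0.1 tcp [ 0.1914 -0.5683  0.2304] F [-0.1 -0.7 -0.8] T [-0.024 -0.021  0.03 ] w 0.0854 q [-0.91  0.04  0.08 -0.   -1.62 -0.33]
((562.1678466796875, -39.83818817138672), (189.3773651123047, 109.59353637695312), 18.054981231689453)
((561.6231079101562, -40.02925109863281), (186.7927703857422, 109.27774810791016), 18.255674362182617)
```

Request:
drive_tool(plan=[[85, -0.18, 0.07, 0, 0, 0, 0], [85, -0.36, 0.14, 0, 0, 0, 0], [85, -0.53, 0.2, 0, 0, 0, 0], [85, -0.7, 0.27, 0, 0, 0, 0], [85, -0.85, 0.33, 0, 0, 0, 0], [85, -1, 0.38, 0, 0, 0, 0], [85, -1, 0.38, 0, 0, 0, 0]])

```text
time_s: 0.68
tcp_pos: [0.3601, -0.4297, 0.2305]
orientation: [[-0.946, -0.323, 0.0], [-0.323, 0.946, 0.002], [-0.001, 0.001, -1.0]]
wrist_force: [-1.1, -0.4, -0.6]
width: 0.085
```

```bash
python3 -c "
from h import *
go(.5442,-.277,.08,.313)"
```

```text
shift units [-1.1174  0.4238  0.7536] mm [ 184.1  152.7 -150.5] yaw 0.3293 wz 0.0052
t 0.6833 tcp [ 0.3601 -0.4297  0.2305] F [-1.1 -0.4 -0.6] T [-0.083  0.116  0.036] w 0.085 q [-0.52 -0.06 -0.02 -0.   -1.62 -0.73]
```

Request:
drive_tool(plan=[[85, -0.18, 0.07, 0.1, 0, 0, 0], [85, -0.36, 0.14, 0.25, 0, 0, 0], [85, -0.53, 0.2, 0.4, 0, 0, 0], [85, -0.7, 0.27, 0.55, 0, 0, 0.005], [85, -0.85, 0.33, 0.65, 0, 0, 0.005], [85, -1, 0.38, 0.75, 0, 0, 0.005], [85, -1, 0.38, 0.75, 0, 0, 0.005]])

```text
time_s: 1.27
tcp_pos: [0.5225, -0.2933, 0.0759]
orientation: [[-0.952, -0.306, -0.006], [-0.306, 0.952, 0.003], [0.004, 0.005, -1.0]]
wrist_force: [-0.7, 0.8, -1.3]
width: 0.085
```

```bash
python3 -c "
from h import *
go(.5442,-.277,.03,.313)
for n in('scene','top'):
    p,d=r.get_image(n); cv2.imwrite(f'pics/{n}1.png',p[:,:,::-1])
im=cv2.imread('pics/scene1.png')[120:300,280:520]; cv2.imwrite('pics/s1c.png',cv2.resize(im,None,fx=3.2,fy=3.2))"
```

```text
shift units [-0.1291  0.043   0.2291] mm [ 21.7  16.3 -45.9] yaw 0.3114 wz -0.0005
t 1.2667 tcp [ 0.5225 -0.2933  0.0759] F [-0.7  0.8 -1.3] T [-0.003  0.14  -0.01 ] w 0.085 q [-0.18  0.08 -0.16 -0.   -1.34 -1.08]
```

View pics/s1c.png

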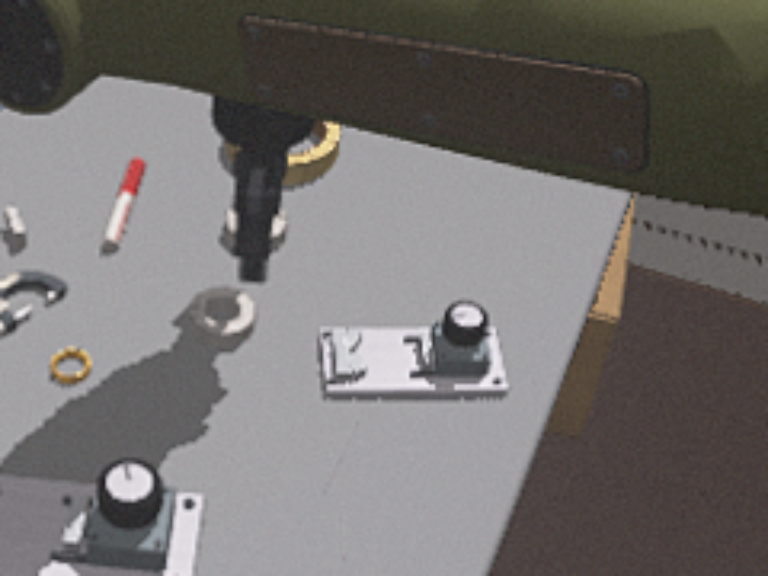

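The near ring, at about (222,310) in the crop, is clear, and the open gripper is just behind it. I'll centre over it first, then go down.

Request:
drive_tool(plan=[[85, -0.08, 0.03, 0.05, 0, 0, 0], [85, -0.13, 0.043, 0.15, 0, 0, 0], [85, -0.13, 0.043, 0.22, 0, 0, 0], [85, -0.13, 0.043, 0.22, 0, 0, 0], [85, -0.13, 0.043, 0.22, 0, 0, 0]])

```text
time_s: 1.78
tcp_pos: [0.5437, -0.2814, 0.0374]
orientation: [[-0.953, -0.304, -0.001], [-0.304, 0.953, -0.0], [0.001, 0.0, -1.0]]
wrist_force: [0.1, 0.4, -0.1]
width: 0.085
```

```bash
python3 -c "
from h import *
go(.5442,-.277,.0,.313)"
```

```text
shift units [-0.0092  0.0202  0.187 ] mm [  0.5   4.4 -37.4] yaw 0.3084 wz -0.0015
t 1.7833 tcp [ 0.5437 -0.2814  0.0374] F [ 0.1  0.4 -0.1] T [-0.033 -0.001  0.054] w 0.085 q [-0.15  0.14 -0.17  0.   -1.27 -1.11]
```

Request:
drive_tool(plan=[[85, -0.01, 0.02, 0.06, 0, 0, 0], [85, -0.01, 0.02, 0.12, 0, 0, 0], [85, -0.01, 0.02, 0.16, 0, 0, 0], [85, -0.01, 0.02, 0.18, 0, 0, 0], [85, -0.01, 0.02, 0.18, 0, 0, 0], [85, -0.01, 0.02, 0.18, 0, 0, 0]])

```text
time_s: 2.28
tcp_pos: [0.5447, -0.2765, 0.0012]
orientation: [[-0.953, -0.304, -0.001], [-0.304, 0.953, -0.0], [0.001, 0.0, -1.0]]
wrist_force: [-0.6, -0.5, -0.2]
width: 0.085
```

```bash
python3 -c "
from h import *
go(.5442,-.277,.0,.313)"
```

```text
shift units [ 0.0033 -0.0014  0.0058] mm [-0.5 -0.5 -1.2] yaw 0.3091 wz -0.0012
t 2.2833 tcp [ 0.5447 -0.2765  0.0012] F [-0.6 -0.5 -0.2] T [ 0.052 -0.033 -0.015] w 0.085 q [-0.14  0.16 -0.21  0.   -1.2  -1.12]
```

Request:
drive_tool(plan=[[40, 0, 0, 0, 0, 0, 0], [40, 0, 0, 0, 0, 0, 0], [40, 0, 0, 0, 0, 0, 0], [40, 0, 0, 0, 0, 0, 0], [40, 0, 0, 0, 0, 0, 0], [40, 0, 0, 0, 0, 0, 0], [40, 0, 0, 0, 0, 0, 0], [40, 0, 0, 0, 0, 0, 0]])

```text
time_s: 2.95
tcp_pos: [0.5456, -0.2767, 0.0026]
orientation: [[-0.953, -0.304, 0.002], [-0.304, 0.953, -0.001], [-0.001, -0.001, -1.0]]
wrist_force: [0.2, 1.0, 5.6]
width: 0.051
```

```bash
python3 -c "
from h import *
go(.5442,-.277,.0,.313)"
```

```text
shift units [0.0072 0.0005 0.0129] mm [-1.4 -0.3 -2.6] yaw 0.3094 wz -0.0012
t 2.95 tcp [ 0.5456 -0.2767  0.0026] F [0.2 1.  5.6] T [0.258 0.214 0.011] w 0.051 q [-0.14  0.16 -0.21  0.   -1.2  -1.12]
```

Request:
drive_tool(plan=[[40, 0, 0, -0.05, 0, 0, 0], [40, 0, 0, -0.15, 0, 0, 0], [40, 0, 0, -0.3, 0, 0, 0], [40, 0, 0, -0.45, 0, 0, 0], [40, 0, 0, -0.5, 0, 0, 0], [40, 0, 0, -0.5, 0, 0, 0], [40, 0, 0, -0.5, 0, 0, 0]])

```text
time_s: 3.53
tcp_pos: [0.5446, -0.2759, 0.1004]
orientation: [[-0.953, -0.304, -0.0], [-0.304, 0.953, 0.001], [-0.0, 0.001, -1.0]]
wrist_force: [-0.2, 0.1, -4.5]
width: 0.051
```

```bash
python3 -c "
from h import *
go(.5442,-.277,.0,.313)
for n in('scene','top'):
    p,d=r.get_image(n); cv2.imwrite(f'pics/{n}2.png',p[:,:,::-1])
im=cv2.imread('pics/scene2.png')[110:260,280:480]; 
im2=cv2.imread('pics/top2.png')[180:330,300:500]
cv2.imwrite('pics/s2c.png',cv2.resize(cv2.vconcat([im,im2]),None,fx=2,fy=2,interpolation=2))"
```

```text
shift units [ 0.0037 -0.0053  0.502 ] mm [  -0.4   -1.1 -100.4] yaw 0.3088 wz -0.0013
t 3.5333 tcp [ 0.5446 -0.2759  0.1004] F [-0.2  0.1 -4.5] T [-0.002  0.069 -0.005] w 0.051 q [-0.14  0.09 -0.1  -0.   -1.38 -1.12]
```

View pics/s2c.png

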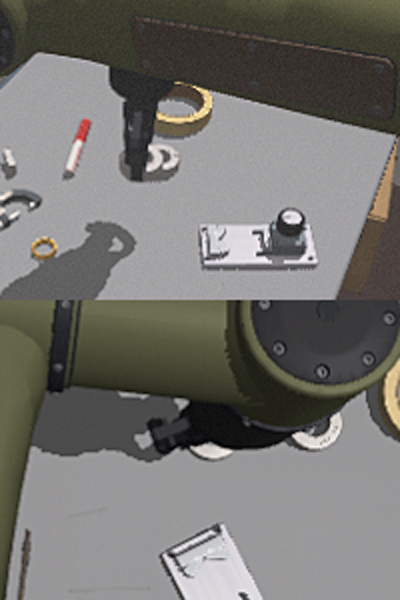

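```bash
python3 -c "
import cv2
im=cv2.imread('pics/scene2.png')[155:215,320:390]; 
cv2.imwrite('pics/s2d.png',cv2.resize(im,None,fx=10,fy=10,interpolation=2))"
```

```text
(no output)
```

View pics/s2d.png

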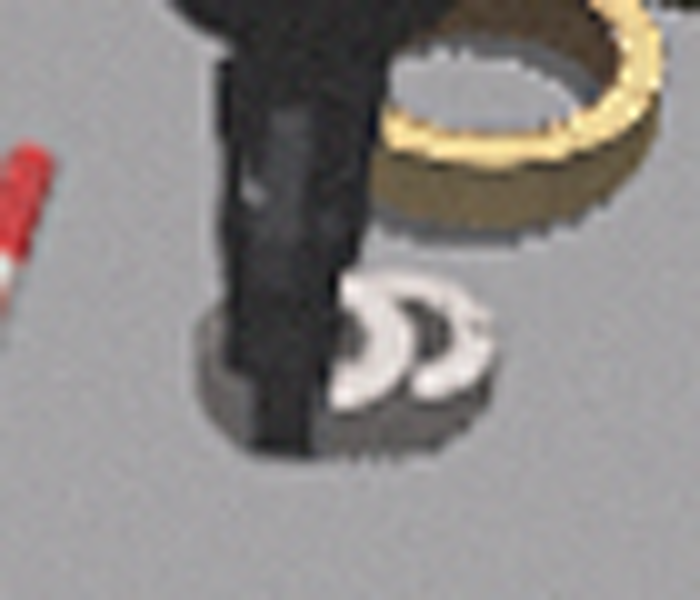

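The held ring spans columns 195 to 412 of the crop, which is about 339.5 to 361.2 in the image. I'll compare that with a ring centred on the TCP.

```bash
python3 - <<'E'
from h import *
s=r.observe();R=np.array(s['orientation']);t=np.array(s['tcp_pos'])
a=np.linspace(0,2*np.pi,200)
for off in (-.01,-.005,0,.005,.01):
    c=t+R[:,0]*off
    P=[]
    for z in(.098,.116):
        P.append(np.c_[c[0]+.027*np.cos(a),c[1]+.027*np.sin(a),0*a+z])
    q=[proj('scene',p) for p in P]
    print(off,[ (x.min(0).round(1),x.max(0).round(1)) for x in q])
E
```

```text
-0.01 [(array([335.3, 185.9]), array([357.2, 200.6])), (array([335.3, 180.4]), array([357.4, 195.2]))]
-0.005 [(array([337.3, 186. ]), array([359.2, 200.8])), (array([337.3, 180.6]), array([359.5, 195.3]))]
0 [(array([339.3, 186.2]), array([361.2, 201. ])), (array([339.3, 180.7]), array([361.5, 195.5]))]
0.005 [(array([341.3, 186.4]), array([363.2, 201.2])), (array([341.4, 180.9]), array([363.6, 195.7]))]
0.01 [(array([343.3, 186.5]), array([365.3, 201.4])), (array([343.4, 181.1]), array([365.6, 195.9]))]
```

```bash
python3 -c "
from h import *
go(.587,-.0212,.1,.314)"
```

```text
shift units [-0.5931  1.1468 -0.0058] mm [ 43.3 254.6   1.5] yaw 0.3088 wz -0.0016
t 3.6333 tcp [ 0.5437 -0.2758  0.0985] F [-0.2 -0.3 -2.6] T [-0.007  0.015  0.01 ] w 0.0512 q [-0.14  0.09 -0.1  -0.   -1.38 -1.12]
```

Request:
drive_tool(plan=[[40, -0.05, 0.1, 0, 0, 0, 0], [40, -0.13, 0.25, 0, 0, 0, 0], [40, -0.2, 0.4, 0, 0, 0, 0], [40, -0.28, 0.55, 0, 0, 0, 0], [40, -0.36, 0.7, 0, 0, 0, 0], [40, -0.44, 0.85, 0, 0, 0, 0], [40, -0.5, 0.95, 0, 0, 0, 0], [40, -0.52, 1, 0, 0, 0, -0.0015], [40, -0.52, 1, 0, 0, 0, -0.0015]])

```text
time_s: 4.38
tcp_pos: [0.5824, -0.0521, 0.0991]
orientation: [[-0.95, -0.312, -0.003], [-0.312, 0.95, 0.0], [0.003, 0.001, -1.0]]
wrist_force: [-0.2, -0.9, -2.7]
width: 0.0512
```

```bash
python3 -c "
from h import *
go(.587,-.0212,.05,.314)"
```

```text
shift units [-0.0706  0.1392  0.2454] mm [  4.6  30.9 -49.1] yaw 0.3168 wz 0.0009
t 4.3833 tcp [ 0.5824 -0.0521  0.0991] F [-0.2 -0.9 -2.7] T [-0.089 -0.021  0.068] w 0.0512 q [ 0.25  0.03 -0.17 -0.   -1.38 -1.51]
```

Request:
drive_tool(plan=[[40, -0.04, 0.08, 0.02, 0, 0, 0], [40, -0.06, 0.13, 0.12, 0, 0, 0], [40, -0.07, 0.135, 0.22, 0, 0, 0], [40, -0.07, 0.135, 0.25, 0, 0, 0], [40, -0.07, 0.135, 0.25, 0, 0, 0], [40, -0.07, 0.135, 0.25, 0, 0, 0]])

```text
time_s: 4.88
tcp_pos: [0.5878, -0.0253, 0.0511]
orientation: [[-0.951, -0.308, -0.001], [-0.308, 0.951, -0.001], [0.001, -0.001, -1.0]]
wrist_force: [-0.2, -0.2, -2.1]
width: 0.0511
```

```bash
python3 -c "
from h import *
go(.587,-.0212,.0145,.314)
for n in('scene','top'):
    p,d=r.get_image(n); cv2.imwrite(f'pics/{n}3.png',p[:,:,::-1])
im=cv2.imread('pics/scene3.png')[230:320,240:360]; 
cv2.imwrite('pics/s3c.png',cv2.resize(im,None,fx=6,fy=6,interpolation=2))"
```

```text
shift units [-0.0027  0.0209  0.1831] mm [ -0.8   4.1 -36.6] yaw 0.3131 wz -0.0003
t 4.8833 tcp [ 0.5878 -0.0253  0.0511] F [-0.2 -0.2 -2.1] T [-0.05  -0.066  0.044] w 0.0511 q [ 0.3   0.06 -0.22  0.   -1.29 -1.56]
```

View pics/s3c.png

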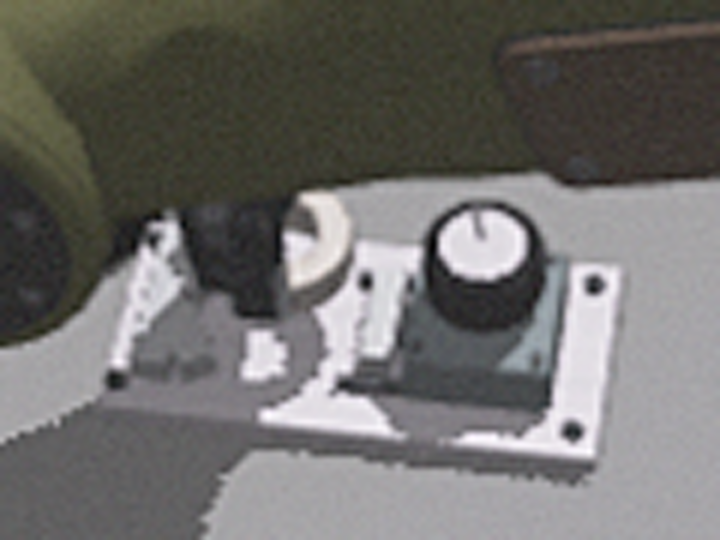

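The picture shows the ring held level over the bed, between the jaw at (385,300) and the V stop at (160,290). I'll lower it now.

Request:
drive_tool(plan=[[40, 0, 0.02, 0, 0, 0, 0], [40, 0, 0.02, 0.04, 0, 0, 0], [40, 0, 0.02, 0.08, 0, 0, 0], [40, 0, 0.02, 0.12, 0, 0, 0], [40, 0, 0.02, 0.15, 0, 0, 0], [40, 0, 0.02, 0.16, 0, 0, 0], [40, 0, 0.02, 0.165, 0, 0, 0], [40, 0, 0.02, 0.165, 0, 0, 0]])

```text
time_s: 5.65
tcp_pos: [0.5868, -0.0205, 0.018]
orientation: [[-0.951, -0.309, -0.0], [-0.309, 0.951, -0.0], [0.0, -0.0, -1.0]]
wrist_force: [-1.0, 0.4, -1.7]
width: 0.0514
```

```bash
python3 -c "
from h import *
go(.587,-.0212,.0145,.314)"
```

```text
shift units [ 0.0002 -0.0037  0.0175] mm [ 0.2 -0.7 -3.5] yaw 0.3138 wz -0.0001
t 5.65 tcp [ 0.5868 -0.0205  0.018 ] F [-1.   0.4 -1.7] T [ 0.05  -0.074  0.014] w 0.0514 q [ 0.31  0.09 -0.26  0.   -1.22 -1.56]
```

Request:
drive_tool(plan=[[40, 0, -0.003, 0.006, 0, 0, 0], [40, 0, -0.003, 0.012, 0, 0, 0], [40, 0, -0.003, 0.015, 0, 0, 0], [40, 0, -0.003, 0.015, 0, 0, 0]])

```text
time_s: 5.98
tcp_pos: [0.587, -0.021, 0.0152]
orientation: [[-0.951, -0.309, -0.0], [-0.309, 0.951, 0.0], [0.0, 0.0, -1.0]]
wrist_force: [-0.3, -0.1, -0.4]
width: 0.0513
```

```bash
python3 -c "
from h import *
go(.587,-.0212,.0145,.314)"
```

```text
shift units [ 0.0005 -0.0011  0.0037] mm [-0.  -0.2 -0.7] yaw 0.3138 wz -0.0001
t 5.9833 tcp [ 0.587  -0.021   0.0152] F [-0.3 -0.1 -0.4] T [-0.008  0.019  0.006] w 0.0513 q [ 0.31  0.09 -0.26 -0.   -1.22 -1.56]
```

Request:
drive_tool(plan=[[40, 0, 0, 0.004, 0, 0, 0], [40, 0, 0, 0.004, 0, 0, 0], [60, 0, 0, 0.004, 0, 0, 0], [70, 0, 0, 0.004, 0, 0, 0], [78, 0, 0, 0.004, 0, 0, 0], [78, 0, 0, 0, 0, 0, 0], [78, 0, 0, -0.05, 0, 0, 0], [78, 0, 0, -0.15, 0, 0, 0], [78, 0, 0, -0.3, 0, 0, 0], [78, 0, 0, -0.45, 0, 0, 0], [78, 0, 0, -0.5, 0, 0, 0]])

```text
time_s: 6.9
tcp_pos: [0.5893, -0.0212, 0.122]
orientation: [[-0.951, -0.309, 0.008], [-0.309, 0.951, -0.0], [-0.008, -0.002, -1.0]]
wrist_force: [0.7, -0.9, 1.1]
width: 0.0781
```

```bash
python3 -c "
from h import *
go(.5127,-.0455,.12,.314)
for n in('scene','top'):
    p,d=r.get_image(n); cv2.imwrite(f'pics/{n}4.png',p[:,:,::-1])
im=cv2.imread('pics/scene4.png')[230:320,240:360]; 
cv2.imwrite('pics/s4c.png',cv2.resize(im,None,fx=6,fy=6,interpolation=2))"
```

```text
shift units [0.4018 0.0028 0.0067] mm [-76.6 -24.3  -2. ] yaw 0.3142 wz 0.0001
t 6.9 tcp [ 0.5893 -0.0212  0.122 ] F [ 0.7 -0.9  1.1] T [-0.044 -0.08   0.049] w 0.0781 q [ 0.31  0.02 -0.14  0.   -1.41 -1.56]
```

View pics/s4c.png

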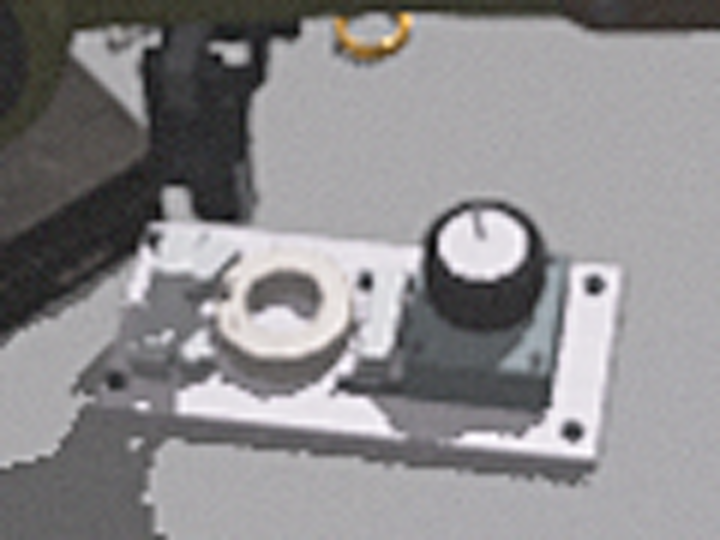

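The ring lies flat on the bed at about (285,305) in the crop, close to the V and clear of the jaw at (380,330). Next is the knob, with the tool turned counter-clockwise in the air first so one grip covers the whole turn.

Request:
drive_tool(plan=[[85, 0.06, 0, -0.02, 0, 0, -0.037], [85, 0.16, 0, -0.05, 0, 0, -0.075], [85, 0.26, 0, -0.05, 0, 0, -0.112], [85, 0.34, 0, -0.05, 0, 0, -0.15], [85, 0.39, 0, -0.05, 0, 0, -0.187], [85, 0.4, 0.003, -0.05, 0, 0, -0.225], [85, 0.4, 0.003, -0.05, 0, 0, -0.262], [85, 0.4, 0.003, -0.05, 0, 0, -0.3], [85, 0.4, 0.003, -0.05, 0, 0, -0.337], [85, 0.4, 0.003, -0.05, 0, 0, -0.375], [85, 0.4, 0.003, -0.05, 0, 0, -0.412], [85, 0.4, 0.003, -0.05, 0, 0, -0.45]])

```text
time_s: 8.0
tcp_pos: [0.5103, -0.0451, 0.1245]
orientation: [[0.162, -0.987, -0.001], [-0.987, -0.162, 0.0], [-0.0, 0.001, -1.0]]
wrist_force: [0.7, -0.1, 0.1]
width: 0.0851
```

```bash
python3 -c "
from h import *
go(.5127,-.0455,.1,2.2)"
```

```text
shift units [ 0.0039 -0.0117  0.1226] mm [  2.4  -0.4 -24.5] yaw 1.7333 wz -0.1486
t 8.0 tcp [ 0.5103 -0.0451  0.1245] F [ 0.7 -0.1  0.1] T [-0.01   0.02   0.065] w 0.0851 q [ 0.31 -0.18 -0.32 -0.   -1.43 -0.14]
```

Request:
drive_tool(plan=[[85, 0, -0.01, 0, 0, 0, -0.037], [85, 0.004, -0.012, 0, 0, 0, -0.075], [85, 0.004, -0.012, 0.05, 0, 0, -0.112], [85, 0.004, -0.012, 0.12, 0, 0, -0.148], [85, 0.004, -0.012, 0.12, 0, 0, -0.148], [85, 0.004, -0.012, 0.12, 0, 0, -0.148]])

```text
time_s: 8.5
tcp_pos: [0.5125, -0.0457, 0.1003]
orientation: [[0.58, -0.815, -0.003], [-0.815, -0.58, -0.001], [-0.001, 0.002, -1.0]]
wrist_force: [-0.1, 0.1, -0.2]
width: 0.085
```

```bash
python3 -c "
from h import *
go(.5127,-.0455,.0465,2.2)
print(plane('scene',[(320.5,270.5)],.076))
for i in range(6):
    r.get_image('scene'); s=r.observe(); print(np.round(s['wrist_torque'],3),np.round(s['joint_torque'],3)[5])
"
```

```text
shift units [ 1.000e-04 -2.200e-03  2.689e-01] mm [  0.2   0.2 -53.8] yaw 2.1891 wz -0.0035
t 8.5 tcp [ 0.5125 -0.0457  0.1003] F [-0.1  0.1 -0.2] T [0.011 0.009 0.017] w 0.085 q [ 0.3  -0.16 -0.35 -0.   -1.39  0.32]
[[ 0.51179575 -0.04479856  0.076     ]]
[-0.025 -0.036 -0.006] 0.101
[0.058 0.033 0.013] 0.001
[ 0.026 -0.007 -0.024] -0.027
[-0.018  0.024  0.036] -0.03
[ 0.017  0.027 -0.009] -0.026
[-0.007 -0.055 -0.   ] -0.021
```

Request:
drive_tool(plan=[[85, 0.001, 0, 0.06, 0, 0, 0], [85, 0.001, 0, 0.14, 0, 0, 0], [85, 0.001, 0, 0.22, 0, 0, 0], [85, 0.001, 0, 0.268, 0, 0, 0], [85, 0.001, 0, 0.268, 0, 0, 0], [70, 0.001, 0, 0.268, 0, 0, 0], [55, 0.001, 0, 0.268, 0, 0, 0], [30, 0.001, 0, 0.268, 0, 0, 0], [30, 0.001, 0, 0.268, 0, 0, 0], [30, 0.001, 0, 0.268, 0, 0, 0], [30, 0.001, 0, 0.268, 0, 0, 0]])

```text
time_s: 9.72
tcp_pos: [0.5128, -0.0468, 0.0496]
orientation: [[0.582, -0.813, -0.001], [-0.813, -0.582, -0.002], [0.001, 0.002, -1.0]]
wrist_force: [-6.6, -2.6, 9.1]
width: 0.0423
```

```bash
cat > t.py <<'E'
from h import *
a=[]
for i in range(4):
    r.get_image('top' if 0 else 'scene'); s=r.observe(); a.append([s['wrist_torque'][2],s['joint_torque'][5]])
a=np.array(a);print('Tz',a[:,0].mean().round(3),'j6',a[:,1].mean().round(3), a[:,0].round(2))
go(.5127,-.0455,.0465)
E
python3 t.py
```

```text
Tz 0.02 j6 -0.006 [ 0.04  0.01 -0.    0.03]
shift units [-0.0057 -0.0033  0.0154] mm [-0.1  1.3 -3.1] yaw 2.1922 
t 9.9167 tcp [ 0.5128 -0.0468  0.0496] F [-6.9 -2.   8.7] T [-0.888  2.634  0.03 ] w 0.0426 q [ 0.3  -0.13 -0.42  0.   -1.29  0.32]
```

Request:
drive_tool(plan=[[30, 0, 0, 0, 0, 0, 0.025], [30, 0, 0, 0, 0, 0, 0.05], [30, 0, 0, 0, 0, 0, 0.075], [30, 0, 0, 0, 0, 0, 0.1], [30, 0, 0, 0, 0, 0, 0.125], [30, 0, 0, 0, 0, 0, 0.15], [30, 0, 0, 0, 0, 0, 0.175], [30, 0, 0, 0, 0, 0, 0.2], [30, 0, 0, 0, 0, 0, 0.2]])

```text
time_s: 10.67
tcp_pos: [0.5122, -0.047, 0.0496]
orientation: [[-0.011, -1.0, -0.003], [-1.0, 0.011, -0.002], [0.002, 0.003, -1.0]]
wrist_force: [-10.6, -2.6, 10.5]
width: 0.0423
```

```bash
python3 t.py
```

```text
Tz 0.165 j6 -0.335 [0.16 0.15 0.17 0.19]
shift units [-0.0073 -0.0025  0.0153] mm [ 0.5  1.4 -3.1] yaw 1.5642 
t 10.8667 tcp [ 0.5122 -0.0469  0.0496] F [-10.   -3.6  10.6] T [-0.856  3.59   0.186] w 0.0428 q [ 0.3  -0.13 -0.42  0.   -1.29 -0.31]
```

Request:
drive_tool(plan=[[30, 0, 0, 0, 0, 0, 0.02], [30, 0, 0, 0, 0, 0, 0.04], [30, 0, 0, 0, 0, 0, 0.06], [30, 0, 0, 0, 0, 0, 0.06]])

```text
time_s: 11.2
tcp_pos: [0.512, -0.0469, 0.0495]
orientation: [[-0.197, -0.98, -0.003], [-0.98, 0.197, -0.002], [0.003, 0.003, -1.0]]
wrist_force: [-11.6, -3.6, 11.2]
width: 0.0425
```

```bash
python3 t.py; python3 -c "
from h import *
p,d=r.get_image('scene');q,d=r.get_image('top')
im=np.vstack([cv2.resize(p[240:315,240:360,::-1],None,fx=5,fy=4,interpolation=2),cv2.resize(q[190:250,220:340,::-1],None,fx=5,fy=5,interpolation=2)]); cv2.imwrite('pics/5.png',im)"
```

```text
Tz 0.186 j6 -0.308 [0.2  0.19 0.17 0.19]
shift units [-0.0078 -0.0019  0.0152] mm [ 0.7  1.5 -3. ] yaw 1.3757 
t 11.4 tcp [ 0.512  -0.047   0.0495] F [-11.2  -1.8  11.3] T [-0.698  3.89   0.185] w 0.0428 q [ 0.3  -0.13 -0.42  0.   -1.29 -0.5 ]
```

View pics/5.png

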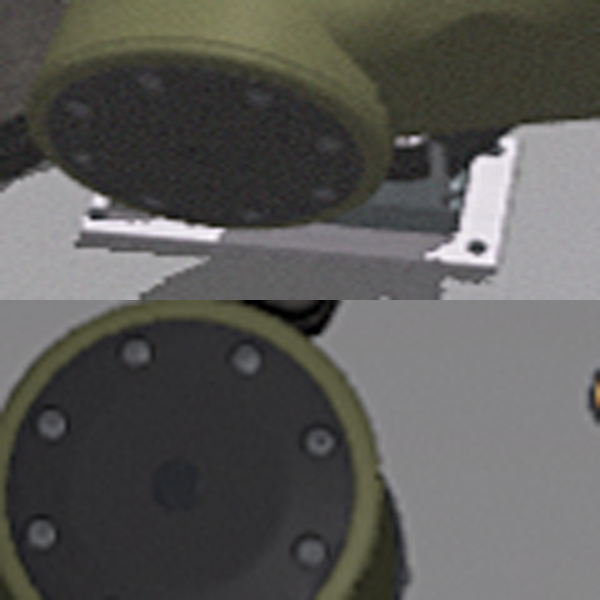

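The arm hides the jaw in both views, so I'll go by torque. It reads a steady 0.19 N m, which matches the jaw being driven.

Request:
drive_tool(plan=[[30, 0, 0, 0, 0, 0, 0.02], [30, 0, 0, 0, 0, 0, 0.04], [30, 0, 0, 0, 0, 0, 0.05], [30, 0, 0, 0, 0, 0, 0.05]])

```text
time_s: 11.83
tcp_pos: [0.5119, -0.0469, 0.0495]
orientation: [[-0.347, -0.938, -0.003], [-0.938, 0.347, -0.002], [0.003, 0.002, -1.0]]
wrist_force: [-11.8, -1.2, 11.1]
width: 0.0423
```

```bash
python3 t.py
```

```text
Tz 0.221 j6 -0.271 [0.2  0.2  0.2  0.28]
shift units [-0.0081 -0.0015  0.0152] mm [ 0.8  1.4 -3. ] yaw 1.2187 
t 12.0333 tcp [ 0.5119 -0.0469  0.0495] F [-11.1  -1.3  10.7] T [-0.595  4.183  0.279] w 0.0427 q [ 0.3  -0.13 -0.42  0.   -1.29 -0.65]
```

Request:
drive_tool(plan=[[30, 0, 0, 0, 0, 0, 0.015], [30, 0, 0, 0, 0, 0, 0.03], [30, 0, 0, 0, 0, 0, 0.03]])

```text
time_s: 12.28
tcp_pos: [0.5118, -0.0469, 0.0496]
orientation: [[-0.434, -0.901, -0.004], [-0.901, 0.434, -0.002], [0.004, 0.002, -1.0]]
wrist_force: [-11.8, -1.3, 11.4]
width: 0.0422
```

```bash
python3 t.py
```

```text
Tz 0.214 j6 -0.294 [0.22 0.24 0.2  0.19]
shift units [-0.0082 -0.0013  0.015 ] mm [ 0.9  1.4 -3. ] yaw 1.1244 
t 12.4833 tcp [ 0.5118 -0.0469  0.0495] F [-12.9  -1.9  11.8] T [-0.551  4.33   0.193] w 0.0421 q [ 0.3  -0.13 -0.42  0.   -1.29 -0.75]
```

Request:
drive_tool(plan=[[30, 0, 0, 0, 0, 0, 0.015], [30, 0, 0, 0, 0, 0, 0.03], [30, 0, 0, 0, 0, 0, 0.03]])

```text
time_s: 12.73
tcp_pos: [0.5117, -0.0468, 0.0495]
orientation: [[-0.517, -0.856, -0.004], [-0.856, 0.517, -0.002], [0.004, 0.002, -1.0]]
wrist_force: [-13.4, -1.3, 12.9]
width: 0.0419
```

```bash
python3 t.py
```

```text
Tz 0.178 j6 -0.294 [0.2  0.18 0.16 0.17]
shift units [-0.0081 -0.001   0.0152] mm [ 1.   1.3 -3. ] yaw 1.0302 
t 12.9333 tcp [ 0.5117 -0.0468  0.0495] F [-13.2  -1.   13.3] T [-0.364  4.56   0.165] w 0.0423 q [ 0.3  -0.13 -0.42  0.   -1.29 -0.84]
```

Request:
drive_tool(plan=[[30, 0.003, 0.004, -0.003, 0, 0, 0.015], [30, 0.003, 0.004, -0.003, 0, 0, 0.03], [30, 0.003, 0.004, -0.003, 0, 0, 0.03]])

```text
time_s: 13.18
tcp_pos: [0.5115, -0.0467, 0.0496]
orientation: [[-0.595, -0.804, -0.002], [-0.804, 0.595, -0.002], [0.002, 0.001, -1.0]]
wrist_force: [-7.9, -2.5, 5.8]
width: 0.0428
```

```bash
python3 t.py
```

```text
Tz 0.199 j6 -0.288 [0.22 0.21 0.16 0.2 ]
shift units [-0.0084 -0.0012  0.0157] mm [ 1.2  1.2 -3.1] yaw 0.936 
t 13.3833 tcp [ 0.5115 -0.0467  0.0496] F [-6.8 -2.9  7.2] T [-0.748  2.579  0.204] w 0.0424 q [ 0.3  -0.14 -0.42  0.   -1.29 -0.94]
```

Request:
drive_tool(plan=[[30, 0, 0, 0, 0, 0, 0.015], [30, 0, 0, 0, 0, 0, 0.03], [30, 0, 0, 0, 0, 0, 0.03]])

```text
time_s: 13.63
tcp_pos: [0.5114, -0.0467, 0.0496]
orientation: [[-0.668, -0.744, -0.002], [-0.744, 0.668, -0.002], [0.003, 0.0, -1.0]]
wrist_force: [-7.7, -3.0, 6.9]
width: 0.0425
```

```bash
python3 t.py
```

```text
Tz 0.213 j6 -0.287 [0.2  0.2  0.21 0.25]
shift units [-0.0085 -0.0007  0.0156] mm [ 1.2  1.2 -3.1] yaw 0.8417 
t 13.8333 tcp [ 0.5115 -0.0467  0.0496] F [-7.8 -2.2  7. ] T [-0.542  2.708  0.249] w 0.0424 q [ 0.3  -0.14 -0.42  0.   -1.29 -1.03]
```

Request:
drive_tool(plan=[[30, 0, 0, 0, 0, 0, 0.015], [30, 0, 0, 0, 0, 0, 0.03], [30, 0, 0, 0, 0, 0, 0.03]])

```text
time_s: 14.08
tcp_pos: [0.5114, -0.0466, 0.0496]
orientation: [[-0.735, -0.678, -0.002], [-0.678, 0.735, -0.001], [0.003, 0.0, -1.0]]
wrist_force: [-8.2, -2.0, 6.7]
width: 0.0423
```

```bash
python3 t.py
```

```text
Tz 0.219 j6 -0.296 [0.22 0.23 0.25 0.17]
shift units [-0.0086 -0.0004  0.0155] mm [ 1.3  1.1 -3.1] yaw 0.7475 
t 14.2833 tcp [ 0.5114 -0.0466  0.0496] F [-8.1 -1.5  7.2] T [-0.432  2.814  0.173] w 0.0419 q [ 0.3  -0.14 -0.42  0.   -1.29 -1.13]
```

Request:
drive_tool(plan=[[30, 0, 0, 0, 0, 0, 0.015], [30, 0, 0, 0, 0, 0, 0.03], [30, 0, 0, 0, 0, 0, 0.03]])

```text
time_s: 14.53
tcp_pos: [0.5113, -0.0465, 0.0496]
orientation: [[-0.796, -0.606, -0.002], [-0.606, 0.796, -0.001], [0.003, 0.0, -1.0]]
wrist_force: [-8.8, -1.4, 7.9]
width: 0.0422
```

```bash
python3 t.py
```

```text
Tz 0.261 j6 -0.351 [0.24 0.28 0.25 0.27]
shift units [-0.0087 -0.0001  0.0154] mm [ 1.4  1.  -3.1] yaw 0.6534 
t 14.7333 tcp [ 0.5113 -0.0465  0.0496] F [-9.2 -0.8  7.8] T [-0.329  2.928  0.269] w 0.0423 q [ 0.3  -0.14 -0.42  0.   -1.29 -1.22]
```

Torque is climbing now, at 0.26, so the ring is home. I'll take finer steps.

Request:
drive_tool(plan=[[30, 0, 0, 0, 0, 0, 0.01], [30, 0, 0, 0, 0, 0, 0.02], [30, 0, 0, 0, 0, 0, 0.02]])

```text
time_s: 14.98
tcp_pos: [0.5113, -0.0465, 0.0496]
orientation: [[-0.831, -0.556, -0.002], [-0.556, 0.831, -0.001], [0.003, 0.0, -1.0]]
wrist_force: [-9.2, -1.0, 7.6]
width: 0.0424
```

```bash
python3 t.py
```

```text
Tz 0.306 j6 -0.362 [0.33 0.31 0.3  0.28]
shift units [-0.0086  0.0002  0.0154] mm [ 1.4  1.  -3.1] yaw 0.5906 
t 15.1833 tcp [ 0.5113 -0.0465  0.0496] F [-9.9 -1.3  7.2] T [-0.285  3.016  0.284] w 0.0426 q [ 0.3  -0.14 -0.42  0.   -1.29 -1.28]
```

Request:
drive_tool(plan=[[30, 0, 0, 0, 0, 0, 0.01], [30, 0, 0, 0, 0, 0, 0.02], [30, 0, 0, 0, 0, 0, 0.02]])

```text
time_s: 15.43
tcp_pos: [0.5113, -0.0464, 0.0496]
orientation: [[-0.865, -0.502, -0.003], [-0.502, 0.865, -0.001], [0.003, 0.0, -1.0]]
wrist_force: [-9.3, -0.6, 8.2]
width: 0.0424
```

```bash
python3 t.py
```

```text
Tz 0.324 j6 -0.399 [0.31 0.34 0.32 0.32]
shift units [-0.0086  0.0003  0.0154] mm [ 1.5  0.9 -3.1] yaw 0.5279 
t 15.6333 tcp [ 0.5112 -0.0464  0.0496] F [-9.1 -0.   7.2] T [-0.205  3.095  0.317] w 0.042 q [ 0.3  -0.14 -0.42  0.   -1.29 -1.35]
```

Request:
drive_tool(plan=[[30, 0, 0, 0, 0, 0, 0.01], [30, 0, 0, 0, 0, 0, 0.015], [30, 0, 0, 0, 0, 0, 0.015]])

```text
time_s: 15.88
tcp_pos: [0.5112, -0.0464, 0.0496]
orientation: [[-0.887, -0.462, -0.003], [-0.462, 0.887, -0.001], [0.003, 0.0, -1.0]]
wrist_force: [-8.9, -0.6, 8.3]
width: 0.0424
```

```bash
python3 t.py
```

```text
Tz 0.372 j6 -0.401 [0.38 0.36 0.38 0.37]
shift units [-0.0084  0.0006  0.0156] mm [ 1.4  0.9 -3.1] yaw 0.4809 
t 16.0833 tcp [ 0.5113 -0.0464  0.0496] F [-9.3 -0.4  7.7] T [-0.115  3.101  0.371] w 0.0426 q [ 0.3  -0.14 -0.42  0.   -1.29 -1.39]
```

Request:
drive_tool(plan=[[30, 0, 0, 0, 0, 0, 0.01], [30, 0, 0, 0, 0, 0, 0.01]])

```text
time_s: 16.25
tcp_pos: [0.5112, -0.0464, 0.0496]
orientation: [[-0.901, -0.433, -0.003], [-0.433, 0.901, -0.001], [0.003, 0.0, -1.0]]
wrist_force: [-8.8, -1.1, 7.3]
width: 0.0422
```

```bash
python3 t.py
```

```text
Tz 0.388 j6 -0.438 [0.42 0.35 0.4  0.38]
shift units [-0.0086  0.0008  0.0155] mm [ 1.5  0.9 -3.1] yaw 0.4495 
t 16.45 tcp [ 0.5112 -0.0464  0.0496] F [-8.7 -0.4  7.9] T [-0.067  3.187  0.378] w 0.0424 q [ 0.3  -0.14 -0.42  0.   -1.29 -1.42]
```

Request:
drive_tool(plan=[[30, 0, 0, 0, 0, 0, 0.01], [30, 0, 0, 0, 0, 0, 0.01]])

```text
time_s: 16.62
tcp_pos: [0.5112, -0.0463, 0.0496]
orientation: [[-0.914, -0.405, -0.003], [-0.405, 0.914, -0.001], [0.003, 0.0, -1.0]]
wrist_force: [-9.5, -0.8, 7.8]
width: 0.0423
```

```bash
python3 t.py
```

```text
Tz 0.405 j6 -0.455 [0.37 0.44 0.41 0.39]
shift units [-0.0084  0.0008  0.0155] mm [ 1.5  0.8 -3.1] yaw 0.4181 
t 16.8167 tcp [ 0.5112 -0.0463  0.0496] F [-9.8 -1.   6.6] T [-0.028  3.157  0.395] w 0.0423 q [ 0.3  -0.14 -0.42  0.   -1.29 -1.46]
```

Request:
drive_tool(plan=[[30, 0, 0, 0, 0, 0, 0.008], [30, 0, 0, 0, 0, 0, 0.008]])

```text
time_s: 16.98
tcp_pos: [0.5112, -0.0463, 0.0496]
orientation: [[-0.924, -0.382, -0.003], [-0.382, 0.924, -0.001], [0.003, 0.0, -1.0]]
wrist_force: [-8.9, 0.7, 7.8]
width: 0.0422
```

```bash
python3 t.py
```

```text
Tz 0.243 j6 -0.282 [0.21 0.24 0.27 0.24]
shift units [-0.0085  0.0009  0.0154] mm [ 1.5  0.8 -3.1] yaw 0.3927 
t 17.1833 tcp [ 0.5112 -0.0463  0.0496] F [-9.2 -0.4  7.7] T [0.045 3.253 0.243] w 0.0426 q [ 0.3  -0.14 -0.42  0.   -1.29 -1.48]
```

Torque dropped from 0.405 to 0.243, which is the click. I'll stop turning, let go and back off.

Request:
drive_tool(plan=[[60, 0, 0, 0, 0, 0, 0], [80, 0, 0, 0, 0, 0, 0], [85, 0, 0, 0, 0, 0, 0], [85, 0, 0, 0, 0, 0, 0], [85, 0, 0, -0.08, 0, 0, 0], [85, 0, 0, -0.22, 0, 0, 0], [85, 0, 0, -0.4, 0, 0, 0], [85, 0, 0, -0.58, 0, 0, 0], [85, 0, 0, -0.7, 0, 0, 0]])

```text
time_s: 17.93
tcp_pos: [0.5133, -0.046, 0.1924]
orientation: [[-0.924, -0.382, 0.004], [-0.382, 0.924, -0.0], [-0.004, -0.002, -1.0]]
wrist_force: [0.7, -0.8, 1.0]
width: 0.0848
```

Request:
drive_tool(plan=[[85, 0, -0.15, 0, 0, 0, 0], [85, 0, -0.3, 0, 0, 0, 0], [85, 0, -0.45, 0, 0, 0, 0], [85, 0, -0.6, 0, 0, 0, 0], [85, 0, -0.75, 0, 0, 0, 0], [85, 0, -0.9, 0, 0, 0, 0], [85, 0, -1, 0, 0, 0, 0], [85, 0, -1, 0, 0, 0, 0]])

```text
time_s: 18.6
tcp_pos: [0.5893, -0.2338, 0.1869]
orientation: [[-0.925, -0.379, -0.002], [-0.379, 0.925, -0.0], [0.002, 0.0, -1.0]]
wrist_force: [-0.2, 1.1, -0.5]
width: 0.0855
```

```bash
python3 -c "
from h import *
go(.5,-.3,.2)
p,d=r.get_image('scene');q,d=r.get_image('top')
cv2.imwrite('pics/scene6.png',p[:,:,::-1]);cv2.imwrite('pics/top6.png',q[:,:,::-1])
im=np.hstack([cv2.resize(p[250:320,240:360,::-1],(480,280),interpolation=2),cv2.resize(q[190:310,220:320,::-1],(300,360),interpolation=2)[:280]]); cv2.imwrite('pics/6.png',im)"
```

```text
shift units [ 0.5387 -0.1372 -0.0646] mm [-89.3 -66.2  13.1] yaw 0.3891 
t 18.6 tcp [ 0.5893 -0.2338  0.1869] F [-0.2  1.1 -0.5] T [0.081 0.009 0.026] w 0.0855 q [-0.06  0.13  0.1   0.   -1.54 -1.12]
```

View pics/6.png

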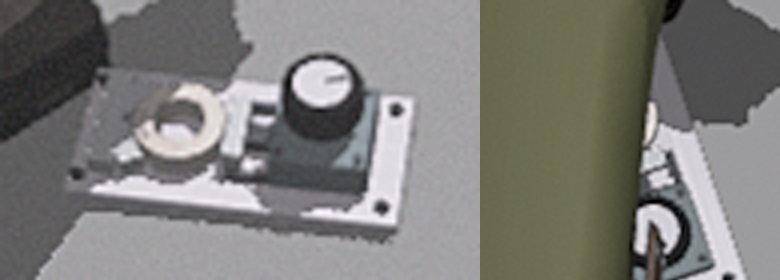

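View pics/top6.png

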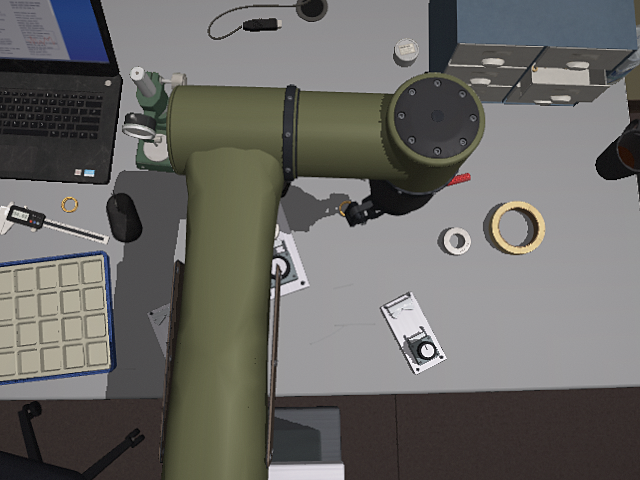

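```bash
python3 -c "
from h import *
print(plane('scene',[(285,281)],.030), proj('scene',[[.5918,-.0196,.030]]))
im=cv2.imread('pics/scene6.png')[262:300,250:310]; cv2.imwrite('pics/7.png',cv2.resize(im,None,fx=12,fy=12,interpolation=2))"
```

```text
[[ 0.58799782 -0.01505361  0.03      ]] [[284.52064092 278.96292989]]
```

View pics/7.png

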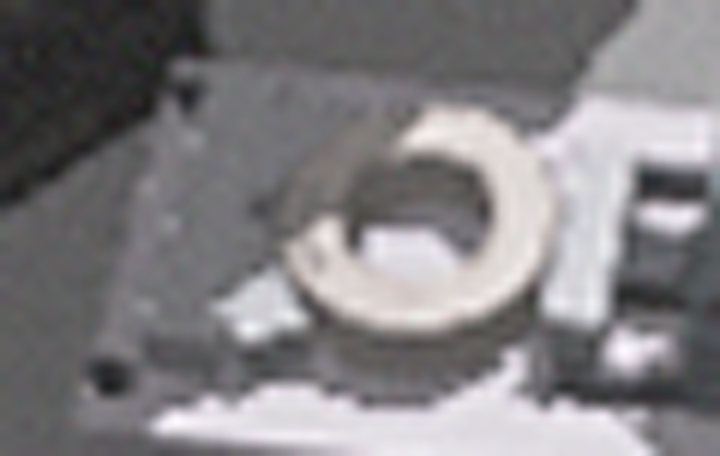

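The ring is seated in the V with the jaw against it. Its centre is at pixel (284.7,280.2), and the nest predicts (284.5,279.0). The gripper is clear, so I'm handing in.

```bash
python3 -c "
from station import r
print(r.hand_in())"
```

```text
the job is handed in; nothing more can be done
None
```

I laid the setting ring flat in the largest fixture's nest and let go of it. I then turned the knob about 1.8 rad clockwise in a single grip and stopped at the click. Torque climbed from 0.2 to 0.405 N m, then fell to 0.243 N m in one 0.025 rad step. I let go there and backed off, and the clock stood at about 19 s at hand-in.

- **Ring position:** the last pictures show the ring flat in the V with the jaw against it. Its centre was about 1 px (roughly 2 mm) from the predicted nest point, which is about the limit of the calibration.
- **Robot clear:** the wrist force after backing off was within the noise, at about 1 N.
- **Not confirmed:** the arm hid the jaw while I turned, so I went by torque alone there. It also partly hid the pen and the gold ring in the last top view. I never touched either of them.
- **Reading that disagreed:** the gripper's width read about 3 mm narrow on both the ring and the knob. The scene view showed the ring centred in the grip all the same.

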